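Open the ink-pad tin and stand the inspection stamp on the pad

ROBOT

A 7-joint arm with a two-finger parallel gripper is mounted at the origin on the work surface. World frame = base frame: x ahead of the robot, y to its left, z up, the work surface at z = 0. Lengths are in m, angles in rad, forces in N, time in s.
With the tool pointing down it reaches from about 0.425 to 0.875 m from the base axis. Payload 4.7 kg.
Tool frame: the origin (TCP) lies midway between the tips of the shut fingers; the grasp point (between the pads) lies 19 mm behind it (r.grip_point_offset is the distance from the TCP to the grasp point, in m); z points along the fingers, y is the direction in which the jaws open and shut (so a half turn about z gives the same grasp; the last joint's range is limited). The gripper opens to 87 mm and grips with 3 to 60 N. Pads are 19 mm wide; open, the fingers measure 117 mm over their backs; the gripper's body (75 mm by 190 mm) begins 51 mm behind the grasp point.
Start: joints at [1.296, 0.321, -0.07, 1.45, 0.023, 1.371, -0.057], TCP at [0.185, -0.623, 0.223] pointing down, gripper open.
Joint ranges: [-2.86, 2.86], [-0.3, 2.09], [-1.38, 1.24], [0.06, 2.45], [-1.56, 4.7], [0.09, 2.05], [-2.69, 2.69]. Speed limits (rad/s): [2.57, 2.57, 3.14, 3.14, 3.14, 3.14, 3.14].

INTERFACE

Orientations are given as a rotation vector (axis times angle).
In Python, from bench import r gives the robot as it stands.
- The arm moves only by the shell command python3 -m inch 'ROWS' [FORCE]. ROWS is JSON, a list of rows, each an object of numbers: "grip": the opening, from 0 (shut) to 1 (fully open); "tx", "ty", "tz": the shift along the world's x, y, z in m; "turn": the turn about the world's z in rad. A call has 1 to 10 rows; each row shifts and turns the commanded pose from where the row before left it; what a row does not reach is not made up. A row lasts 1/10 s, in which the tool goes at most 50 mm and 8.59 degrees, less where a joint would pass 70% of its speed; a pose out of reach is approached as far as the arm can. A call with a gripper value outside its range is refused whole. The fingers move at their own pace and stop on an object; FORCE is the grip in N (left out, the last holds). Time passes only in rows, so rows that do not move let the fingers close. It gives the time, the measured TCP pose, the force and the opening at its end, in the units of the state.
- r.read_state(): the state, without advancing time (a new reading comes with each control period).
- r.read_camera(name): name is "scene" or "top" or "wrist"; returns a dict with "color" (480x640x3 uint8, red, green, blue), "intrinsics" (3x3 intrinsics, pixels), "dist_coeffs" ([k1, k2, p1, p2, k3] as OpenCV has them; the pictures are not rectified), "world_to_cam" (4x4, takes a point from world to camera coordinates). Camera axes: x right, y down, z forward; pixel columns grow to the right and rows downward; lengths in m; the calibration is good to about 2 mm. A picture is of the moment at which its call begins. There is no depth.
- r.sign_off(): hands the job in, once; it reports no verdict.
Trained networks look in a picture, given as the dict that the camera call returned (one of the last four; its "shot" number tells which), for a name from the list of things; names that differ only in an ending like _2 or _b are one class to them, and where a whole thing is asked for, a point or a joint stands for the part that bears it (a point fixed in the world has none). Each returns a list of dicts, best first, with "conf" (0 to 1); they miss things now and then, are a little off and sometimes report something else, mostly with a low value. They report only what shows in the picture. A call takes as long as a camera call. They do not tell look-alikes from the thing itself.
- r.trace(picture, target): "region" (480x640 bool, what is visible of it) and "xy" ([column, row] in pixels, amid what is visible of it).
- r.tip_of(picture, target): "xy" ([column, row] in pixels: a listed point, or the origin of a listed thing).
The state is a dict: "time_s": time; "joint_pos": joint angles; "qd": joint speeds; "joint_torque": joint torques, N m; "tool_pos": TCP position; "tool_rot": TCP orientation; "contact_force": force on the tool from outside, world axes, zero at the start; "moment": the same for the moment, N m; "width": finger opening in m.
Only numpy, scipy, OpenCV 4.12 (cv2) and the standard library are available. Lean on these libraries where they do the work, as an engineer would, in place of code of your own. Each camera call takes 0.05 s, during which the arm holds its last target.

TASK

Get the inspection stamp ready for inking: first lift the lid off the round ink-pad tin by its knob and lay it, knob up, wholly on the square rubber mat. Then lift the stamp up and off its hook and stand it upright, rubber face down, on the pad inside the tin. Set both down rather than dropping them, leave the tin where it stands and do not disturb the other things on the bench.

Things in the scene. Friction and masses are not known exactly. Their poses are not given: they have to be found in the camera images.
- tin: Loose shallow round steel tin, 124 mm outer diameter, 38 mm high, wall 4 mm, 0.7 kg. A flat black ink pad fills it from wall to wall (116 mm diameter); the pad's top is 18 mm above the tin's underside, 20 mm below the rim. Origin: centre of the underside, z up.
- lid: Loose round steel lid (0.18 kg) with a black knob, on the tin at the start. Origin: centre of its underside, z up. From the origin up: plug 108 mm diameter, 0 to 6 mm (inside the tin); flange 132 mm diameter, 6 to 12 mm (rests on the rim; origin then 32 mm above the tin's); stem 18 mm diameter, 12 to 25 mm; knob head 34 mm diameter, 25 to 42 mm.
- mat: Flat square black rubber mat, 180 x 180 mm, 4 mm thick, fixed to the bench. Origin: centre of its underside; its x and y axes run along its sides.
- hook: Fixed steel hook stand; origin at bench level below where the stamp hangs. The hook points along the stand's own -x, roughly towards the robot. Foot plate 140 x 90 mm, 8 mm high, x = -60 to 80 mm. Post 12 mm diameter, 150 mm high, at x = +55 mm. Bar 7 mm diameter, axis 150 mm above the bench, from the post to x = -30 mm, where it turns up.
- hook_tip (a point): Top of the hook's upturned end: 30 mm towards -x of the stand's origin, 12.5 mm above the bar's axis, 9 mm above the bar's top. The hanging stamp must go up 9 to 21 mm (about 15), then along the stand's -x by 50 mm, to come off.
- stamp: Loose hand stamp, 146 mm tall, 0.25 kg, base-heavy, hanging on the hook's bar by the eye in its handle, its underside then 57.5 mm above the bench. Origin: centre of the underside (rubber face), z up the handle, x along the bar. Base block 44 (x) x 40 (y) x 18 mm. Flat wooden handle 12 mm (x) x 34 mm (y), z = 18 to 146 mm. Eye: opening through it along x, 22 mm wide, z = 68 to 96 mm.
- stamp_tab (a point): Middle of the solid top tab of the stamp's handle, 121 mm above the stamp's origin: tab 12 (x) x 34 (y) mm, 25 mm up and 25 mm down from here, all above the hook's bar; free to be gripped.
- dispenser: Bystander: loose black tape dispenser, 70 x 180 mm, 102 mm high. Origin: centre of the underside.
- roll: Bystander: loose roll of clear tape lying flat, 90 mm diameter, 25 mm high. Origin: centre of the underside.
- pot: Bystander: loose grey pen pot, 72 mm diameter, 90 mm high, with pens up to 150 mm. Origin: centre of the underside.
Things that resemble listed ones, but are neither listed nor needed, are in the scene too. What is shaped like the stamp but purple or yellow is not meant.

How it is judged:
By the outcome, as a careful person would: the job done as asked, in the order asked, and still so for the second after the job is handed in, with the robot touching nothing.
It also fails if it takes over 72 s, if anything falls off the work surface, if the arm or the gripper's body presses on something with over 40 N, if the wrist force passes 120 N, or if a joint passes its speed limit or range.

## Working session

There is one attempt and no reset: what is moved stays moved. The work goes in short steps, Python scripts to look and compute and a shell command to move; the robot and the scene stay as the last step left them, time stands still between calls to the robot, and variables do not carry over. Pictures are saved under pics/ and viewed, and the job is handed in when it is done.

```bash
mkdir -p pics; ls; cat > h.py <<'E'
import numpy as np,cv2
from bench import r
def save(c,n,crop=None,s=1):
    im=c["color"][:,:,::-1].copy()
    if crop: x0,y0,x1,y1=crop; im=im[y0:y1,x0:x1]
    if s!=1: im=cv2.resize(im,None,fx=s,fy=s,interpolation=cv2.INTER_CUBIC)
    cv2.imwrite("pics/"+n,im)
def ray(c,xy):
    K=np.array(c["intrinsics"],float);d=np.array(c["dist_coeffs"],float);T=np.array(c["world_to_cam"])
    u=cv2.undistortPoints(np.array([[xy]],float),K,d)[0,0]
    R=T[:3,:3];o=-R.T@T[:3,3];v=R.T@np.array([u[0],u[1],1]);return o,v/np.linalg.norm(v)
def onz(c,xy,z):
    o,v=ray(c,xy);return o+v*(z-o[2])/v[2]
def proj(c,P):
    K=np.array(c["intrinsics"],float);d=np.array(c["dist_coeffs"],float);T=np.array(c["world_to_cam"])
    return cv2.projectPoints(np.atleast_2d(np.array(P,float)),cv2.Rodrigues(T[:3,:3])[0],T[:3,3],K,d)[0][:,0]
def tri(obs):
    A=np.zeros((3,3));b=np.zeros(3)
    for c,xy in obs:
        o,v=ray(c,xy);M=np.eye(3)-np.outer(v,v);A+=M;b+=M@o
    p=np.linalg.solve(A,b);return p,[np.linalg.norm((np.eye(3)-np.outer(v,v))@(p-o)) for o,v in [ray(c,xy) for c,xy in obs]]
E
python3 - <<'E'
from h import *
s=r.read_state();print(s)
for n in["scene","top","wrist"]:
    c=r.read_camera(n);save(c,f"a_{n}.png")
    print(n,-np.array(c["world_to_cam"])[:3,:3].T@np.array(c["world_to_cam"])[:3,3])
    for t in["tin","lid","mat","hook","hook_tip","stamp","stamp_tab","dispenser","roll","pot"]:
        print(t,[(round(d["conf"],2),np.round(d["xy"],1).tolist()) for d in r.tip_of(c,t)],'|',[(round(d["conf"],2),np.round(d["xy"]).tolist(),int(d["region"].sum())) for d in r.trace(c,t)])
E
```

```text
pics
{'time_s': 0.0, 'joint_pos': array([ 1.29608523,  0.32179509, -0.07003658,  1.45168178,  0.02260295,
        1.37079599, -0.05689333]), 'qd': array([ 0.00053111, -0.00020872,  0.00065389, -0.00151337, -0.0006135 ,
        0.00120948,  0.00117599]), 'joint_torque': array([-6.21892536e-05, -4.91287315e+01, -4.04046820e-01, -3.12527740e+01,
       -6.38960791e-02,  4.39319573e-02,  1.97041736e-04]), 'tool_pos': array([ 0.18489187, -0.62256914,  0.22147586]), 'tool_rot': array([-3.10706061e+00, -4.51809528e-01,  6.09349562e-04]), 'contact_force': array([0.69948578, 0.27259583, 0.32851785]), 'moment': array([-0.00768831, -0.01370672, -0.007266  ]), 'width': 0.0868972137079982}
scene [ 1.14981326 -0.27517673  0.85230944]
tin [(0.65, [291.9, 264.7])] | [(0.69, [295.0, 276.0], 494)]
lid [(0.77, [291.4, 255.5])] | [(0.57, [290.0, 256.0], 2460)]
mat [(0.91, [162.4, 314.2])] | [(0.97, [160.0, 317.0], 6788), (0.46, [226.0, 382.0], 5382)]
hook [(0.72, [396.6, 203.8])] | [(0.87, [401.0, 206.0], 1762), (0.72, [398.0, 164.0], 950)]
hook_tip [(0.89, [395.0, 147.1])] | [(0.65, [403.0, 204.0], 184
[... 1022 characters left out ...]
3.0, 274.0], 519), (0.78, [206.0, 272.0], 388), (0.72, [254.0, 276.0], 348)]
stamp_tab [(0.8, [198.3, 271.7]), (0.71, [148.1, 273.7]), (0.62, [250.2, 276.7])] | [(0.75, [256.0, 276.0], 326), (0.63, [162.0, 273.0], 554), (0.62, [206.0, 272.0], 424)]
dispenser [(0.71, [196.0, 281.6]), (0.69, [442.1, 182.4]), (0.56, [462.5, 278.0])] | [(0.9, [444.0, 178.0], 2523), (0.51, [207.0, 268.0], 372)]
roll [(0.81, [363.2, 177.3])] | [(0.58, [362.0, 163.0], 576)]
pot [(0.65, [281.6, 182.0])] | [(0.77, [283.0, 180.0], 950)]
wrist [ 0.25651073 -0.60132254  0.38470405]
tin [] | []
lid [] | []
mat [] | []
hook [] | []
hook_tip [] | []
stamp [] | []
stamp_tab [] | []
dispenser [] | []
roll [] | []
pot [] | []
```

View pics/a_scene.png

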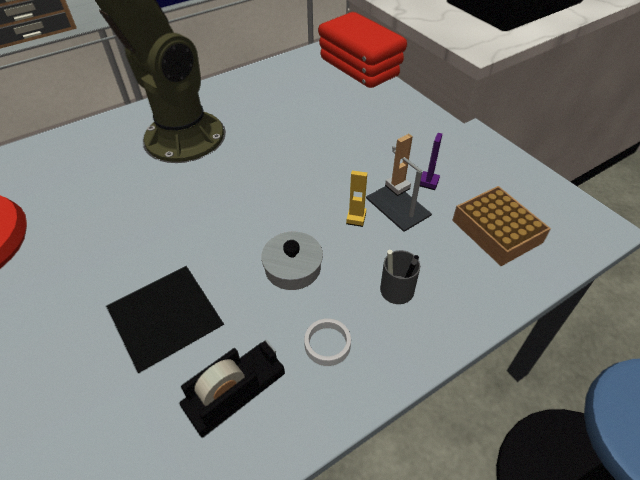

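View pics/a_top.png

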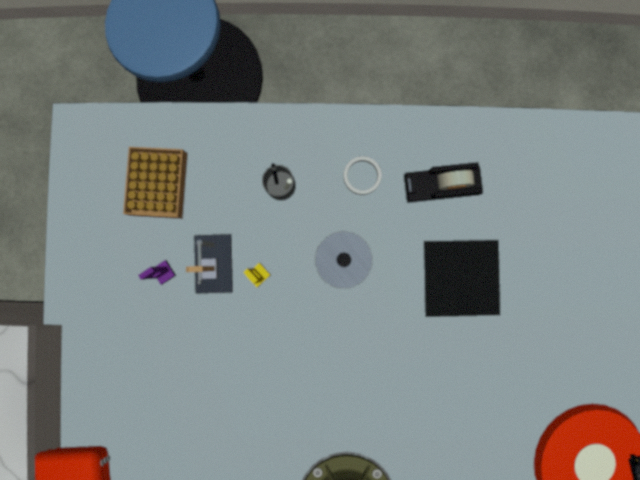

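The stamp candidates are wooden on the hook (scene 398,164 / top 206,272), yellow (357,203 / 254,276) and purple (432,174 / 163,274). The wooden one fits: it hangs on the hook by its eye, while the other two stand on the bench and are excluded colours. I'll enlarge it and fit the geometry.

```bash
cat > m.py <<'E'
from h import *
s=r.read_state();R=cv2.Rodrigues(s["tool_rot"])[0];print("tool axes\n",R.round(3))
cs=r.read_camera("scene");ct=r.read_camera("top")
save(cs,"b_s.png",(340,110,480,240),5);save(ct,"b_t.png",(130,220,290,310),5)
def blob(c,box,thr):
    x0,y0,x1,y1=box;g=c["color"][y0:y1,x0:x1].max(2).astype(float)
    m=(g<thr).astype(np.uint8);n,l,st,ce=cv2.connectedComponentsWithStats(m)
    i=1+np.argmax(st[1:,4]);return ce[i]+[x0,y0],st[i]
for c,b in((ct,(325,242,363,278)),(cs,(272,232,312,266))):
    ce,st=blob(c,b,70);print("knob",ce,st)
    print(" at z .074/.066",onz(c,ce,.074).round(4),onz(c,ce,.066).round(4))
# mat
for c,b in((ct,(410,225,515,330)),(cs,(95,260,235,375))):
    x0,y0,x1,y1=b;g=c["color"][y0:y1,x0:x1].max(2);m=(g<60).astype(np.uint8)
    k=max(cv2.findContours(m,0,2)[0],key=cv2.contourArea)
    (cx,cy)=cv2.approxPolyDP(cv2.convexHull(k),8,True)[:,0].mean(0);q=cv2.approxPolyDP(cv2.convexHull(k),8,True)[:,0]+[x0,y0]
    P=np.array([onz(c,p,.004) for p in q]);print("mat",q.tolist(),P[:,:2].round(4).tolist(),P.mean(0).round(4))
for n in["hook_tip","stamp_tab","stamp","hook","lid","roll","pot","dispenser"]:
    a=r.tip_of(cs,n);b=r.tip_of(ct,n)
    for x in a[:3]:
        for y in b[:3]:
            p,e=tri([(cs,x["xy"]),(ct,y["xy"])])
            if max(e)<.012: print(n,p.round(4),np.round(e,4),np.round(x["xy"]),np.round(y["xy"]))
E
python3 m.py
```

```text
tool axes
 [[ 0.959  0.285 -0.   ]
 [ 0.285 -0.959 -0.   ]
 [-0.     0.    -1.   ]]
knob [343.35555556 259.17777778] [ 12  11  14  13 135]
 at z .074/.066 [0.5718 0.0183 0.074 ] [0.5719 0.0181 0.066 ]
knob [291.01327434 247.97345133] [ 11   8  17  18 226]
 at z .074/.066 [0.5805 0.0153 0.074 ] [0.5747 0.0183 0.066 ]
mat [[496, 241], [498, 313], [427, 315], [425, 242]] [[0.6222, -0.3467], [0.4513, -0.3532], [0.4443, -0.1835], [0.6167, -0.1764]] [ 0.5336 -0.2649  0.004 ]
mat [[185, 266], [223, 324], [138, 372], [107, 306]] [[0.4436, -0.1796], [0.6223, -0.1729], [0.627, -0.3495], [0.451, -0.3544]] [ 0.536  -0.2641  0.004 ]
hook_tip [0.5233 0.3276 0.1625] [0.0009 0.0009] [396. 146.] [198. 279.]
stamp_tab [0.5323 0.4439 0.1296] [0.0002 0.0002] [435. 142.] [148. 273.]
stamp_tab [0.544  0.3277 0.1742] [0.0003 0.0003] [402. 147.] [196. 269.]
stamp_tab [0.5252 0.2228 0.1088] [0.0032 0.0032] [355. 183.] [249. 278.]
stamp [ 0.5304  0.2205 -0.0017] [0.0021 0.0021] [356. 218.] [258. 276.]
stamp [0.5367 0.4429 0.0064] [0.0002 0.0002] [428. 182.] [164. 270.]
stamp [0.5441 0.321  0.0785] [0.0003 0.0003] [395. 180.] [209. 269.]
hook [ 5.440e-01  3.292e-01 -2.000e-04] [0.0007 0.0007] [394. 203.] [212. 269.]
lid [0.5749 0.0149 0.0481] [0.0011 0.0011] [291. 254.] [345. 258.]
roll [ 7.713e-01 -2.960e-02  6.000e-04] [0.001 0.001] [324. 345.] [364. 176.]
pot [0.7545 0.1661 0.0035] [0.0058 0.0058] [400. 292.] [284. 183.]
dispenser [ 0.7538 -0.2114  0.0047] [0.0003 0.0003] [235. 387.] [440. 185.]
```

View pics/b_s.png

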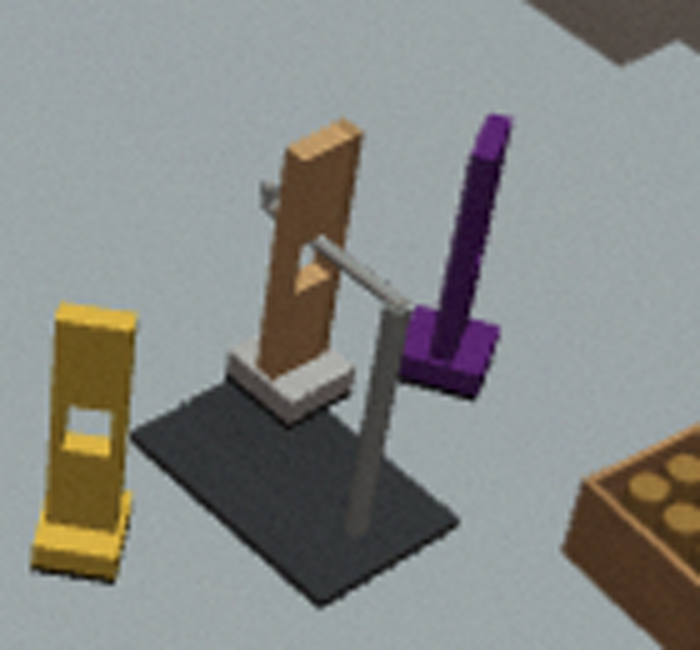

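View pics/b_t.png

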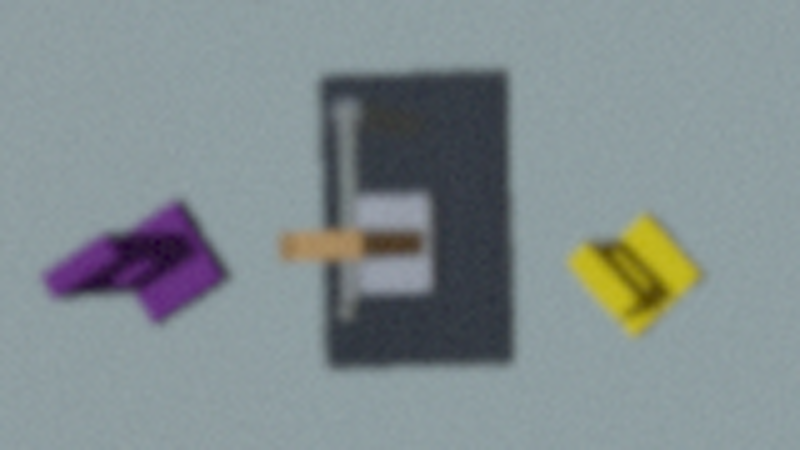

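The crops confirm it: the wooden stamp with the pale base hangs on the bar, and yellow and purple stand on the bench to either side. Next I'll get the stand's yaw, then move over the lid.

```bash
python3 - <<'E'
from h import *
ct=r.read_camera("top");cs=r.read_camera("scene")
q=[(130+x/5-.4,220+y/5-.4) for x,y in[(322,75),(507,70),(512,360),(328,365)]]
P=np.array([onz(ct,p,.008) for p in q]);print("foot",P[:,:2].round(4).tolist(),P.mean(0).round(4))
q=[(340+x/5-.4,110+y/5-.4) for x,y in[(131,436),(320,607),(459,521)]]
Q=np.array([onz(cs,p,.008) for p in q]);print("foot s",Q[:,:2].round(4).tolist())
v=P[0]-P[3]; print("yaw",np.arctan2(v[1],v[0]));v=P[1]-P[2]; print("yaw",np.arctan2(v[1],v[0]));v=Q[1]-Q[0]; print("yaw s",np.arctan2(v[1],v[0]))
# top of handle
a=[(340+x/5-.4,110+y/5-.4) for x,y in[(325,139)]][0];print("tab top s",onz(cs,a,.2035).round(4))
for x in[(285,246)]:print("tab top t edge",onz(ct,(130+x[0]/5-.4,220+x[1]/5-.4),.2035).round(4))
b0=[(130+x/5-.4,220+y/5-.4) for x,y in[(349,110),(347,312)]]
B=[onz(ct,p,z) for p,z in zip(b0,(.15,.158))];print("bar",np.round(B,4),np.arctan2(*(B[0]-B[1])[[1,0]]))
# flange
x0,y0=305,222;g=cv2.GaussianBlur(ct["color"],(3,3),0)[y0:300,x0:385].astype(int)
m=(g[:,:,2]-g[:,:,0]); cv2.imwrite("pics/lidt.png",cv2.resize(ct["color"][y0:300,x0:385,::-1],None,fx=6,fy=6))
t=[d for d in r.trace(ct,"lid")][0]["region"].astype(np.uint8)
k=max(cv2.findContours(t,0,1)[0],key=cv2.contourArea);W=np.array([onz(ct,p[0],.044)[:2] for p in k],np.float32)
print("lid circle",cv2.fitEllipse(W))
E
```

```text
foot [[0.6239, 0.3733], [0.6279, 0.2844], [0.4905, 0.2785], [0.4861, 0.3666]] [0.5571 0.3257 0.008 ]
foot s [[0.4948, 0.2782], [0.6336, 0.2834], [0.6281, 0.3736]]
yaw 0.0482833760007553
yaw 0.042390211150724624
yaw s 0.03771231492154497
tab top s [0.5478 0.3274 0.2035]
tab top t edge [0.5446 0.3406 0.2035]
bar [[0.6025 0.3278 0.15  ]
 [0.5167 0.3245 0.158 ]] 0.038045598848534486
lid circle ((0.5704624652862549, 0.01795009896159172), (0.12800869345664978, 0.12913298606872559), 128.05880737304688)
```

```bash
python3 -m inch '[{"tx":0,"ty":0.03,"tz":0.01,"turn":-0.05},{"tx":0.03,"ty":0.04,"turn":-0.08},{"tx":0.03,"ty":0.04,"turn":-0.08},{"tx":0.03,"ty":0.04,"turn":-0.08},{"tx":0.03,"ty":0.04},{"tx":0.03,"ty":0.04},{"tx":0.03,"ty":0.04},{"tx":0.03,"ty":0.04},{"tx":0.03,"ty":0.04},{"tx":0.03,"ty":0.04}]' 10
python3 -m inch '[{"tx":0.02,"ty":0.04},{"tx":0.02,"ty":0.04},{"tx":0.02,"ty":0.04},{"tx":0.02,"ty":0.04},{"tx":0.02,"ty":0.04},{"tx":0.01,"ty":0.03},{"ty":0.02},{},{}]'
```

```text
schema error: expected keys grip, tx, ty, tz, turn
schema error: expected keys grip, tx, ty, tz, turn
```

```bash
python3 -m inch '[{"grip":1,"tx":0.02,"ty":0.03,"tz":0.01,"turn":-0.05},{"grip":1,"tx":0.03,"ty":0.04,"tz":0,"turn":-0.1},{"grip":1,"tx":0.03,"ty":0.04,"tz":0,"turn":-0.1},{"grip":1,"tx":0.03,"ty":0.04,"tz":0,"turn":0},{"grip":1,"tx":0.03,"ty":0.04,"tz":0,"turn":0},{"grip":1,"tx":0.03,"ty":0.04,"tz":0,"turn":0},{"grip":1,"tx":0.03,"ty":0.04,"tz":0,"turn":0},{"grip":1,"tx":0.03,"ty":0.04,"tz":0,"turn":0},{"grip":1,"tx":0.03,"ty":0.04,"tz":0,"turn":0},{"grip":1,"tx":0.03,"ty":0.04,"tz":0,"turn":0}]' 10
python3 -m inch '[{"grip":1,"tx":0.02,"ty":0.04,"tz":0,"turn":0},{"grip":1,"tx":0.02,"ty":0.04,"tz":0,"turn":0},{"grip":1,"tx":0.02,"ty":0.04,"tz":0,"turn":0},{"grip":1,"tx":0.02,"ty":0.04,"tz":0,"turn":0},{"grip":1,"tx":0.01,"ty":0.04,"tz":0,"turn":0},{"grip":1,"tx":0.01,"ty":0.03,"tz":0,"turn":0},{"grip":1,"tx":0,"ty":0.02,"tz":0,"turn":0},{"grip":1,"tx":0,"ty":0,"tz":0,"turn":0},{"grip":1,"tx":0,"ty":0,"tz":0,"turn":0}]'
```

```text
time_s: 5.2
tool_pos: [0.476, -0.2314, 0.233]
tool_rot: [3.14, 0.061, 0.001]
contact_force: [0.6, -1.7, 0.4]
width: 0.0871
time_s: 6.1
tool_pos: [0.575, 0.0164, 0.2326]
tool_rot: [3.14, 0.062, -0.0]
contact_force: [0.0, -1.2, -0.5]
width: 0.0873
```

```bash
python3 - <<'E'
from h import *
c=r.read_camera("wrist");save(c,"c_w.png")
s=r.read_state();print(s["tool_pos"],s["time_s"])
print("expected knob px",proj(c,[[.573,.0175,.074]]),"lid",[(d["conf"],d["xy"]) for d in r.tip_of(c,"lid")])
g=c["color"].max(2);m=(g<60).astype(np.uint8);n,l,st,ce=cv2.connectedComponentsWithStats(m)
for i in range(1,n):
    if st[i,4]>300: print(st[i],ce[i],onz(c,ce[i],.074).round(4))
E
```

```text
[0.575104   0.01523584 0.23255949] 6.15
expected knob px [[327.73929884 226.88227143]] lid [(0.64, [323.0, 216.8])]
[  85    0   82   43 2018] [120.0579782   17.52378593] [0.7344 0.1854 0.074 ]
[ 121    0   91   67 3086] [181.1257291  36.0139339] [0.722  0.1379 0.074 ]
[ 485    0  155   81 9832] [551.44762002  40.49328723] [ 0.7314 -0.1534  0.074 ]
[   0  150   89  127 8578] [ 41.99988342 207.24842621] [0.5815 0.2716 0.074 ]
[     0    175    640    305 107278] [354.59339287 371.87602304] [ 0.4265 -0.0147  0.074 ]
[ 308  208   37   38 1115] [326.19192825 226.60358744] [0.5732 0.0189 0.074 ]
```

View pics/c_w.png

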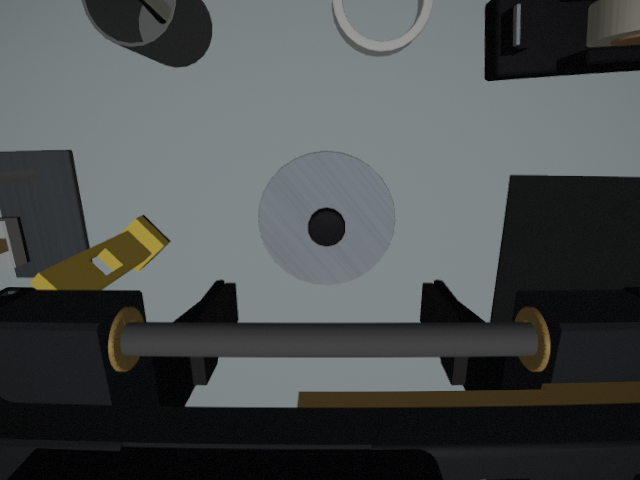

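The wrist view shows the knob at pixel (326,227), which maps to (0.573, 0.0185). That agrees with the top and scene views within about 2 mm, so I'll descend.

```bash
python3 -m inch '[{"grip":1,"tx":-0.002,"ty":0.0025,"tz":-0.02,"turn":0},{"grip":1,"tx":0,"ty":0,"tz":-0.03,"turn":0},{"grip":1,"tx":0,"ty":0,"tz":-0.03,"turn":0},{"grip":1,"tx":0,"ty":0,"tz":-0.03,"turn":0},{"grip":1,"tx":0,"ty":0,"tz":-0.03,"turn":0},{"grip":1,"tx":0,"ty":0,"tz":-0.02,"turn":0},{"grip":1,"tx":0,"ty":0,"tz":-0.015,"turn":0},{"grip":1,"tx":0,"ty":0,"tz":-0.007,"turn":0},{"grip":1,"tx":0,"ty":0,"tz":0,"turn":0},{"grip":1,"tx":0,"ty":0,"tz":0,"turn":0}]'
python3 - <<'E'
from h import *
c=r.read_camera("wrist");save(c,"d_w.png");s=r.read_state();print(s["tool_pos"],s["contact_force"])
E
```

```text
time_s: 7.2
tool_pos: [0.5739, 0.0192, 0.0515]
tool_rot: [3.141, 0.06, 0.002]
contact_force: [-0.1, 0.6, 0.5]
width: 0.0871
[0.57412572 0.01929103 0.05180915] [ 1.03922606 -0.88542726  1.48254038]
```

View pics/d_w.png

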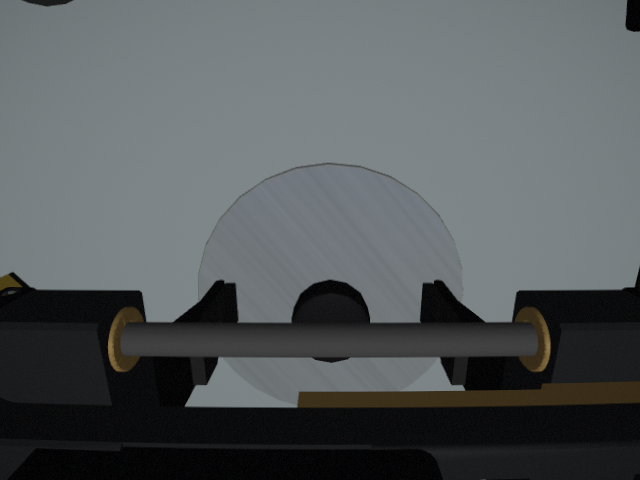

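The knob is centred between the jaws at (331,320), so I'll close.

```bash
python3 -m inch '[{"grip":0,"tx":0,"ty":0,"tz":0,"turn":0},{"grip":0,"tx":0,"ty":0,"tz":0,"turn":0},{"grip":0,"tx":0,"ty":0,"tz":0,"turn":0},{"grip":0,"tx":0,"ty":0,"tz":0,"turn":0},{"grip":0,"tx":0,"ty":0,"tz":0,"turn":0},{"grip":0,"tx":0,"ty":0,"tz":0,"turn":0},{"grip":0,"tx":0,"ty":0,"tz":0,"turn":0},{"grip":0,"tx":0,"ty":0,"tz":0,"turn":0}]' 25
```

```text
time_s: 8.05
tool_pos: [0.5731, 0.0193, 0.0506]
tool_rot: [3.141, 0.061, -0.0]
contact_force: [-0.5, -0.9, -0.2]
width: 0.0329
```

```bash
python3 -m inch '[{"grip":0,"tx":0,"ty":0,"tz":0.003,"turn":0},{"grip":0,"tx":0,"ty":0,"tz":0.005,"turn":0},{"grip":0,"tx":0,"ty":0,"tz":0.007,"turn":0},{"grip":0,"tx":0,"ty":0,"tz":0.01,"turn":0},{"grip":0,"tx":0,"ty":0,"tz":0.015,"turn":0},{"grip":0,"tx":0,"ty":0,"tz":0.02,"turn":0},{"grip":0,"tx":0,"ty":0,"tz":0.02,"turn":0},{"grip":0,"tx":0,"ty":0,"tz":0.02,"turn":0},{"grip":0,"tx":0,"ty":0,"tz":0,"turn":0},{"grip":0,"tx":0,"ty":0,"tz":0,"turn":0}]'
python3 - <<'E'
from h import *
c=r.read_camera("scene");save(c,"e_s.png",(220,160,420,310),4)
E
```

```text
time_s: 9.05
tool_pos: [0.5733, 0.0194, 0.1512]
tool_rot: [3.141, 0.061, 0.002]
contact_force: [0.1, -0.7, -2.4]
width: 0.0331
```

View pics/e_s.png

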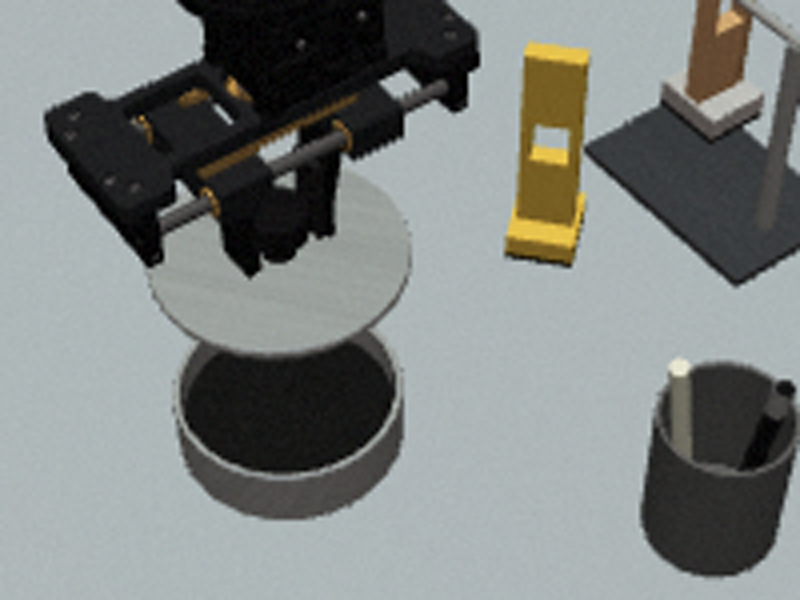

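The lid is held level and the tin stayed put. Next I'll carry the lid to the mat.

```bash
python3 -m inch '[{"grip":0,"tx":-0.002,"ty":-0.01,"tz":0,"turn":0},{"grip":0,"tx":-0.0045,"ty":-0.03,"tz":0,"turn":0},{"grip":0,"tx":-0.005,"ty":-0.04,"tz":0,"turn":0},{"grip":0,"tx":-0.005,"ty":-0.04,"tz":0,"turn":0},{"grip":0,"tx":-0.005,"ty":-0.04,"tz":0,"turn":0},{"grip":0,"tx":-0.005,"ty":-0.04,"tz":0,"turn":0},{"grip":0,"tx":-0.005,"ty":-0.04,"tz":0,"turn":0},{"grip":0,"tx":-0.005,"ty":-0.03,"tz":0,"turn":0},{"grip":0,"tx":-0.002,"ty":-0.014,"tz":0,"turn":0},{"grip":0,"tx":0,"ty":0,"tz":0,"turn":0}]'
python3 -m inch '[{"grip":0,"tx":0,"ty":0,"tz":-0.015,"turn":0},{"grip":0,"tx":0,"ty":0,"tz":-0.025,"turn":0},{"grip":0,"tx":0,"ty":0,"tz":-0.025,"turn":0},{"grip":0,"tx":0,"ty":0,"tz":-0.02,"turn":0},{"grip":0,"tx":0,"ty":0,"tz":-0.015,"turn":0},{"grip":0,"tx":0,"ty":0,"tz":-0.01,"turn":0},{"grip":0,"tx":0,"ty":0,"tz":-0.005,"turn":0},{"grip":0,"tx":0,"ty":0,"tz":-0.003,"turn":0},{"grip":0,"tx":0,"ty":0,"tz":0,"turn":0},{"grip":0,"tx":0,"ty":0,"tz":0,"turn":0}]'
python3 - <<'E'
from h import *
c=r.read_camera("scene");save(c,"f_s.png",(70,210,270,360),4)
c=r.read_camera("top");save(c,"f_t.png",(380,200,540,320),5)
E
```

```text
time_s: 10.1
tool_pos: [0.533, -0.2672, 0.1495]
tool_rot: [-3.141, -0.054, 0.003]
contact_force: [-0.1, 0.7, -1.6]
width: 0.0335
time_s: 11.1
tool_pos: [0.5352, -0.2649, 0.0334]
tool_rot: [3.14, 0.061, 0.002]
contact_force: [0.6, 0.1, -2.1]
width: 0.0332
```

View pics/f_s.png

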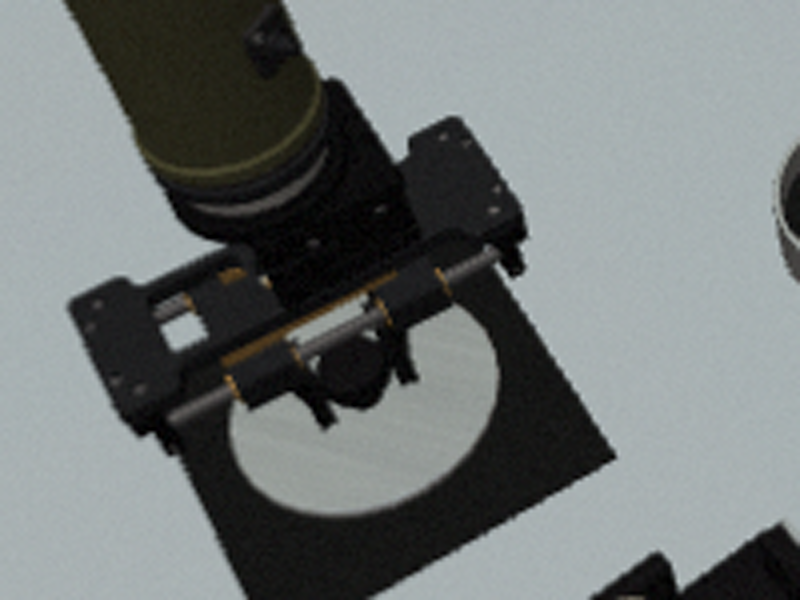

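View pics/f_t.png

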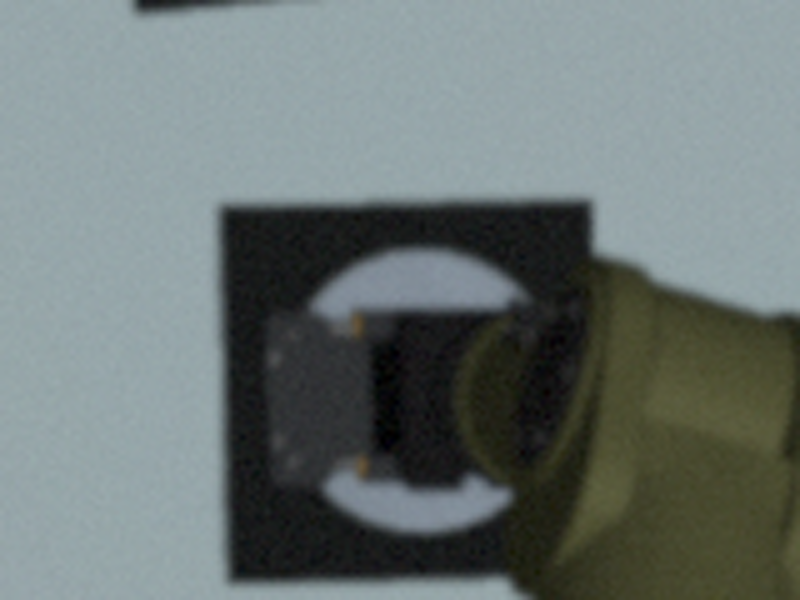

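The lid is centred over the mat with margin on every visible side. It has about 11 mm left to go, which I'll take slowly while watching the force.

```bash
python3 -m inch '[{"grip":0,"tx":0,"ty":0,"tz":-0.003,"turn":0},{"grip":0,"tx":0,"ty":0,"tz":-0.003,"turn":0},{"grip":0,"tx":0,"ty":0,"tz":-0.002,"turn":0},{"grip":0,"tx":0,"ty":0,"tz":-0.001,"turn":0},{"grip":0,"tx":0,"ty":0,"tz":-0.001,"turn":0},{"grip":0,"tx":0,"ty":0,"tz":0,"turn":0},{"grip":0,"tx":0,"ty":0,"tz":0,"turn":0}]'
```

```text
time_s: 11.9
tool_pos: [0.5347, -0.2646, 0.0226]
tool_rot: [3.141, 0.061, 0.0]
contact_force: [-0.2, -0.5, -1.8]
width: 0.0332
```

```bash
python3 -m inch '[{"grip":0,"tx":0,"ty":0,"tz":-0.001,"turn":0},{"grip":0,"tx":0,"ty":0,"tz":0,"turn":0},{"grip":0,"tx":0,"ty":0,"tz":0,"turn":0}]'

```

```text
time_s: 12.2
tool_pos: [0.5347, -0.2647, 0.0225]
tool_rot: [3.141, 0.061, 0.0]
contact_force: [-3.1, 1.6, 6.0]
width: 0.0329
```

It has touched down (+6 N), so I'll release and rise.

```bash
python3 -m inch '[{"grip":0.45,"tx":0,"ty":0,"tz":0,"turn":0},{"grip":0.6,"tx":0,"ty":0,"tz":0,"turn":0},{"grip":0.8,"tx":0,"ty":0,"tz":0,"turn":0},{"grip":1,"tx":0,"ty":0,"tz":0,"turn":0},{"grip":1,"tx":0,"ty":0,"tz":0,"turn":0},{"grip":1,"tx":0,"ty":0,"tz":0,"turn":0}]'
python3 -m inch '[{"grip":1,"tx":0,"ty":0,"tz":0.01,"turn":0},{"grip":1,"tx":0,"ty":0,"tz":0.02,"turn":0},{"grip":1,"tx":0,"ty":0,"tz":0.03,"turn":0},{"grip":1,"tx":0,"ty":0,"tz":0.04,"turn":0},{"grip":1,"tx":0,"ty":0,"tz":0.04,"turn":0},{"grip":1,"tx":0,"ty":0,"tz":0.04,"turn":0},{"grip":1,"tx":0,"ty":0,"tz":0.04,"turn":0},{"grip":1,"tx":0,"ty":0,"tz":0.04,"turn":0},{"grip":1,"tx":0,"ty":0,"tz":0.03,"turn":0},{"grip":1,"tx":0,"ty":0,"tz":0.01,"turn":0}]'

```

```text
time_s: 12.8
tool_pos: [0.5346, -0.2646, 0.0215]
tool_rot: [3.141, 0.061, -0.0]
contact_force: [0.9, -0.7, 0.7]
width: 0.071
time_s: 13.8
tool_pos: [0.5359, -0.2648, 0.3265]
tool_rot: [3.137, 0.061, 0.01]
contact_force: [0.6, -0.4, 1.0]
width: 0.0872
```

```bash
python3 -m inch '[{"grip":1,"tx":0,"ty":0.03,"tz":0,"turn":0},{"grip":1,"tx":0.005,"ty":0.045,"tz":0,"turn":0},{"grip":1,"tx":0,"ty":0.045,"tz":0,"turn":0},{"grip":1,"tx":0,"ty":0.045,"tz":0,"turn":0},{"grip":1,"tx":0,"ty":0.045,"tz":0,"turn":0},{"grip":1,"tx":0,"ty":0.045,"tz":0,"turn":0},{"grip":1,"tx":0,"ty":0.045,"tz":0,"turn":0},{"grip":1,"tx":0,"ty":0.045,"tz":0,"turn":0},{"grip":1,"tx":0,"ty":0.045,"tz":0,"turn":0},{"grip":1,"tx":0,"ty":0.045,"tz":0,"turn":0}]'
python3 -m inch '[{"grip":1,"tx":0,"ty":0.045,"tz":0,"turn":0},{"grip":1,"tx":0,"ty":0.045,"tz":0,"turn":0},{"grip":1,"tx":0,"ty":0.04,"tz":0,"turn":0},{"grip":1,"tx":0,"ty":0.025,"tz":0,"turn":0},{"grip":1,"tx":0,"ty":0,"tz":0,"turn":0},{"grip":1,"tx":0,"ty":0,"tz":0,"turn":0}]'
python3 - <<'E'
from h import *
s=r.read_state();print(s["tool_pos"],s["tool_rot"])
c=r.read_camera("wrist");save(c,"g_w.png")
c=r.read_camera("scene");save(c,"g_s.png",(60,130,460,430),2)
E
```

```text
time_s: 14.8
tool_pos: [0.5389, 0.1719, 0.321]
tool_rot: [3.14, 0.061, -0.001]
contact_force: [0.5, -0.6, -0.0]
width: 0.087
time_s: 15.4
tool_pos: [0.5391, 0.3255, 0.3207]
tool_rot: [3.14, 0.063, -0.002]
contact_force: [0.3, -0.5, -0.6]
width: 0.0869
[0.53907529 0.32546954 0.32068913] [ 3.13984854e+00  6.33426598e-02 -2.31283422e-03]
```

View pics/g_w.png

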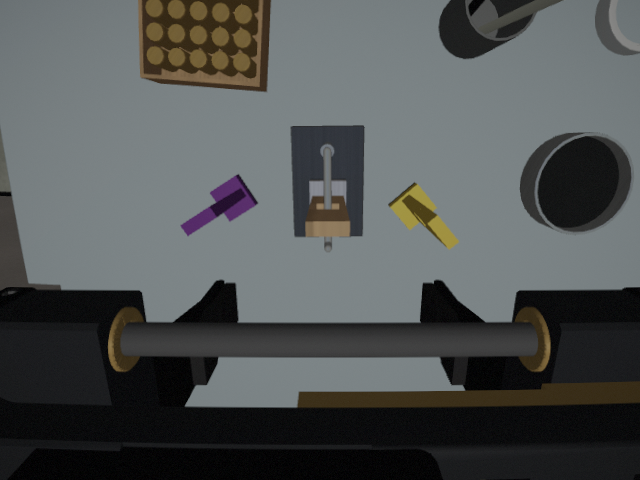

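View pics/g_s.png

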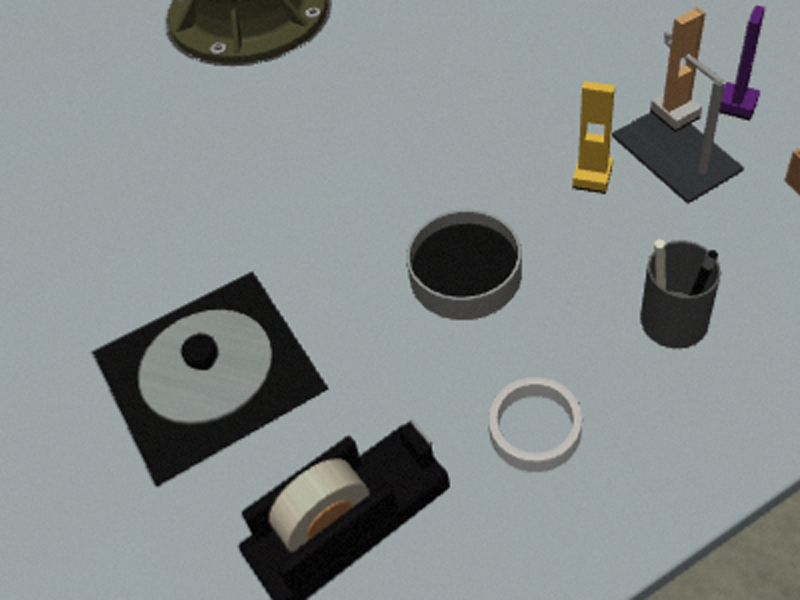

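The lid lies flat and whole on the mat, and nothing else has moved. Next I'll measure the tab in the wrist view.

```bash
python3 - <<'E'
from h import *
c=r.read_camera("wrist");save(c,"g_wc.png",(280,110,380,260),4)
import pickle
print("cam",ray(c,(320,240)))
for t in("stamp_tab","hook_tip","stamp"):
    for d in r.tip_of(c,t): print(t,round(d["conf"],2),d["xy"])
# predicted outlines
y=.042;R=np.array([[np.cos(y),-np.sin(y)],[np.sin(y),np.cos(y)]])
for x,yy in[(-6,-17),(6,-17),(6,17),(-6,17)]:
    p=np.array([.545,.3275])+R@[x/1e3,yy/1e3];print(proj(c,[[*p,.2035]]).round(1))
print("tip pred",proj(c,[[.545-.03,.3275-.0013,.1625]]))
E
```

```text
cam (array([0.6146378 , 0.32712657, 0.48326441]), array([-0.26683547,  0.01213796, -0.96366566]))
stamp_tab 0.9 [325.0, 221.4]
stamp_tab 0.87 [203.3, 215.7]
stamp_tab 0.65 [435.8, 224.6]
hook_tip 0.65 [330.4, 249.5]
stamp 0.92 [407.0, 202.2]
stamp 0.91 [327.9, 195.5]
stamp 0.66 [237.8, 196.4]
[[346.5 237.7]]
[[346.6 222.6]]
[[302.1 222.8]]
[[302.5 238. ]]
tip pred [[325.17860649 251.82458635]]
```

View pics/g_wc.png

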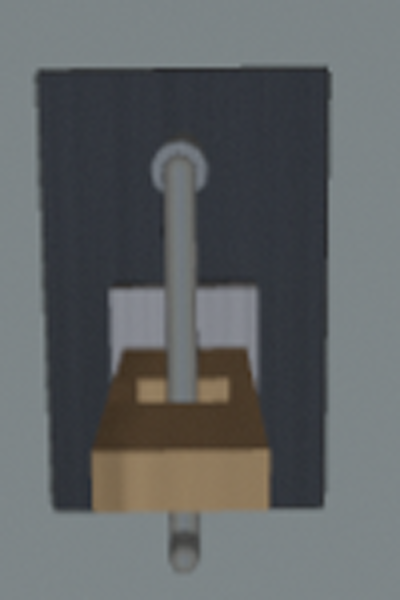

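The tab top spans columns 303–347.5 and rows 222–237, which puts its centre at (0.545, 0.327). That matches the triangulated point, so I'll descend around it with the jaws across the tab's 34 mm.

```bash
python3 -m inch '[{"grip":1,"tx":0.003,"ty":0.0005,"tz":-0.02,"turn":0},{"grip":1,"tx":0.003,"ty":0,"tz":-0.03,"turn":0},{"grip":1,"tx":0,"ty":0,"tz":-0.03,"turn":0},{"grip":1,"tx":0,"ty":0,"tz":-0.02,"turn":0},{"grip":1,"tx":0,"ty":0,"tz":-0.01,"turn":0},{"grip":1,"tx":0,"ty":0,"tz":0,"turn":0},{"grip":1,"tx":0,"ty":0,"tz":0,"turn":0}]'
python3 - <<'E'
from h import *
c=r.read_camera("wrist");save(c,"h_w.png");s=r.read_state();print(s["tool_pos"],s["contact_force"])
print(proj(c,[s["tool_pos"]]))
E
```

```text
time_s: 16.4
tool_pos: [0.5461, 0.326, 0.2128]
tool_rot: [-3.14, -0.06, -0.002]
contact_force: [0.4, 1.3, 0.7]
width: 0.0872
[0.54626517 0.32631298 0.21313445] [1.07797107 0.28257778 0.21135802]
[[329.13277905 301.07513708]]
```

View pics/h_w.png

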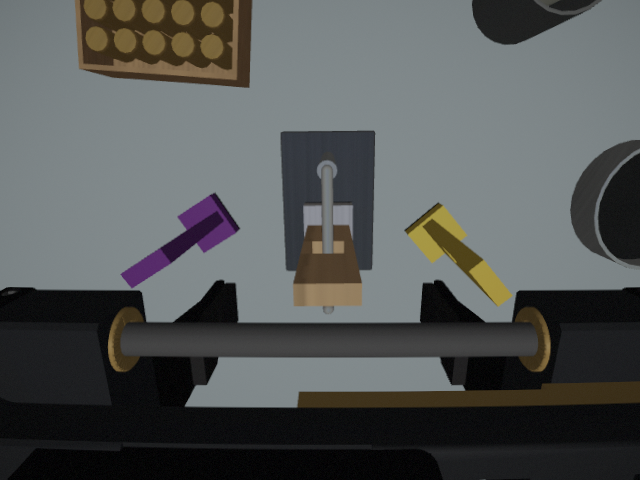

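The tab centre at (328,293) lines up with the jaw centre at column 329. I'll lower 52 mm and close.

```bash
python3 -m inch '[{"grip":1,"tx":0,"ty":0,"tz":-0.012,"turn":0},{"grip":1,"tx":0,"ty":0,"tz":-0.015,"turn":0},{"grip":1,"tx":0,"ty":0,"tz":-0.015,"turn":0},{"grip":1,"tx":0,"ty":0,"tz":-0.01,"turn":0},{"grip":1,"tx":0,"ty":0,"tz":0,"turn":0},{"grip":1,"tx":0,"ty":0,"tz":0,"turn":0}]'
python3 - <<'E'
from h import *
c=r.read_camera("scene");save(c,"i_s.png",(330,80,490,220),4);c=r.read_camera("wrist");save(c,"i_w.png")
E
```

```text
time_s: 17.05
tool_pos: [0.5455, 0.3259, 0.1592]
tool_rot: [3.141, 0.061, -0.001]
contact_force: [0.6, 0.5, -0.2]
width: 0.0871
```

View pics/i_s.png

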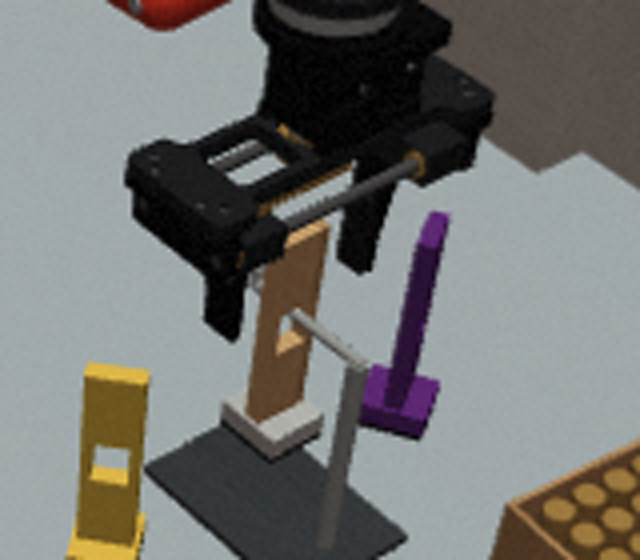

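View pics/i_w.png

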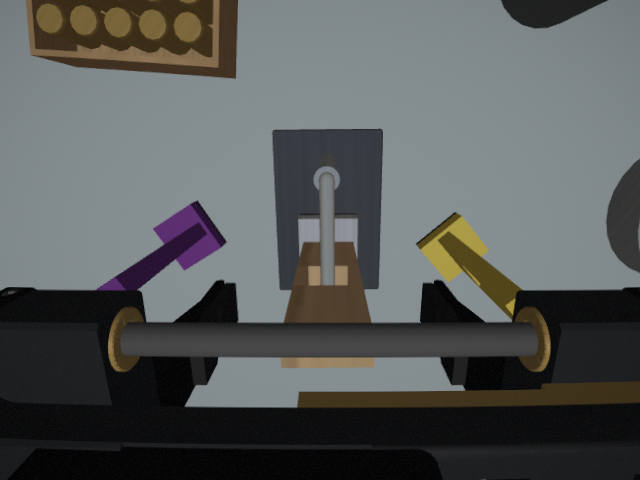

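```bash
python3 -m inch '[{"grip":0,"tx":0,"ty":0.0005,"tz":0,"turn":0},{"grip":0,"tx":0,"ty":0,"tz":0,"turn":0},{"grip":0,"tx":0,"ty":0,"tz":0,"turn":0},{"grip":0,"tx":0,"ty":0,"tz":0,"turn":0},{"grip":0,"tx":0,"ty":0,"tz":0,"turn":0},{"grip":0,"tx":0,"ty":0,"tz":0,"turn":0},{"grip":0,"tx":0,"ty":0,"tz":0,"turn":0},{"grip":0,"tx":0,"ty":0,"tz":0,"turn":0}]' 30
```

```text
time_s: 17.95
tool_pos: [0.5456, 0.3265, 0.1596]
tool_rot: [-3.141, -0.061, -0.0]
contact_force: [0.0, 0.5, -0.5]
width: 0.0335
```

Gripped at 33.5 mm. Lifting 15 mm.

```bash
python3 -m inch '[{"grip":0,"tx":0,"ty":0,"tz":0.002,"turn":0},{"grip":0,"tx":0,"ty":0,"tz":0.003,"turn":0},{"grip":0,"tx":0,"ty":0,"tz":0.003,"turn":0},{"grip":0,"tx":0,"ty":0,"tz":0.003,"turn":0},{"grip":0,"tx":0,"ty":0,"tz":0.002,"turn":0},{"grip":0,"tx":0,"ty":0,"tz":0.002,"turn":0},{"grip":0,"tx":0,"ty":0,"tz":0,"turn":0},{"grip":0,"tx":0,"ty":0,"tz":0,"turn":0}]'
python3 - <<'E'
from h import *
c=r.read_camera("scene");save(c,"j_s.png",(330,80,490,220),4);print(r.read_state()["tool_pos"],r.read_state()["contact_force"])
E
```

```text
time_s: 18.75
tool_pos: [0.5456, 0.3264, 0.1746]
tool_rot: [3.141, 0.061, -0.0]
contact_force: [0.7, 0.5, -3.3]
width: 0.0338
[0.54554806 0.32633373 0.17447839] [ 0.68258175  0.46349483 -2.45568389]
```

View pics/j_s.png

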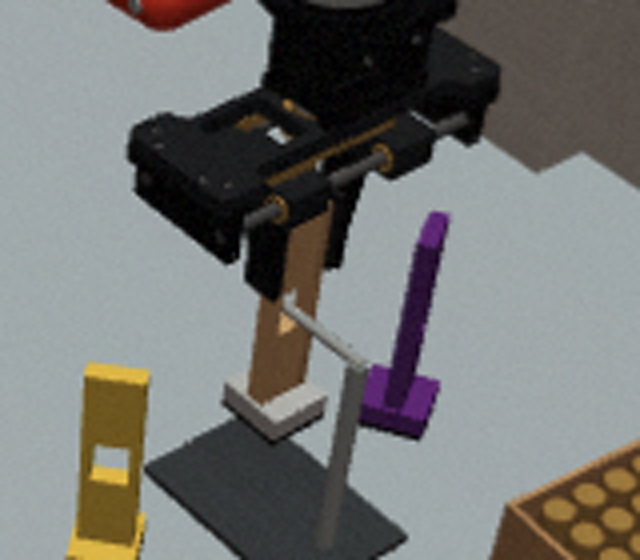

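The stamp is off the bar vertically, with 2.5 N carried. Next I'll move 65 mm along the hook's -x, with the slight yaw.

```bash
python3 -m inch '[{"grip":0,"tx":-0.004,"ty":0,"tz":0,"turn":0},{"grip":0,"tx":-0.008,"ty":-0.0005,"tz":0,"turn":0},{"grip":0,"tx":-0.01,"ty":-0.0005,"tz":0,"turn":0},{"grip":0,"tx":-0.01,"ty":-0.0005,"tz":0,"turn":0},{"grip":0,"tx":-0.01,"ty":-0.0005,"tz":0,"turn":0},{"grip":0,"tx":-0.01,"ty":-0.0005,"tz":0,"turn":0},{"grip":0,"tx":-0.008,"ty":0,"tz":0,"turn":0},{"grip":0,"tx":-0.005,"ty":0,"tz":0,"turn":0},{"grip":0,"tx":0,"ty":0,"tz":0,"turn":0}]'
python3 - <<'E'
from h import *
c=r.read_camera("scene");save(c,"k_s.png",(330,80,490,220),4);print(r.read_state()["tool_pos"],r.read_state()["contact_force"])
E
```

```text
time_s: 19.7
tool_pos: [0.4799, 0.3241, 0.1748]
tool_rot: [3.141, 0.062, 0.001]
contact_force: [0.6, -0.0, -2.5]
width: 0.034
[0.48057838 0.32390516 0.17478508] [ 0.36634793 -0.25859949 -2.53119249]
```

View pics/k_s.png

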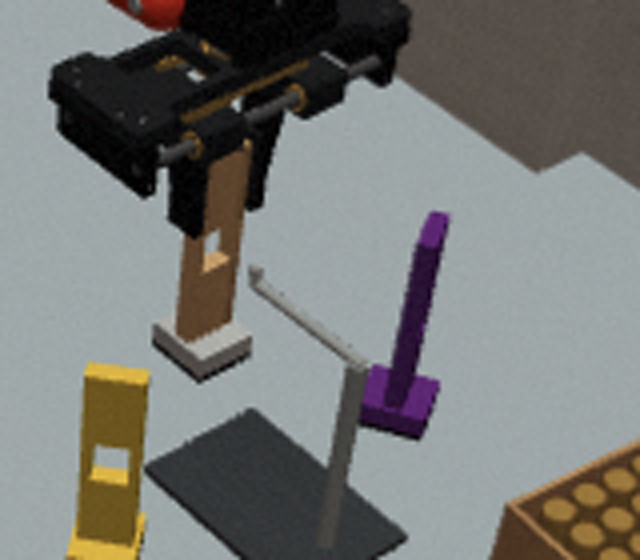

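The stamp has come off the hook cleanly and hangs vertical. I'll raise it and re-measure the tin.

```bash
python3 -m inch '[{"grip":0,"tx":0,"ty":0,"tz":0.01,"turn":0},{"grip":0,"tx":0,"ty":0,"tz":0.02,"turn":0},{"grip":0,"tx":0,"ty":0,"tz":0.025,"turn":0},{"grip":0,"tx":0,"ty":0,"tz":0.025,"turn":0},{"grip":0,"tx":0,"ty":0,"tz":0.02,"turn":0},{"grip":0,"tx":0,"ty":0,"tz":0.015,"turn":0},{"grip":0,"tx":0,"ty":0,"tz":0.005,"turn":0},{"grip":0,"tx":0,"ty":0,"tz":0,"turn":0}]'
python3 - <<'E'
from h import *
def fit(c,box,lab):
    x0,y0,x1,y1=box;g=c["color"][y0:y1,x0:x1].max(2);m=(g<50).astype(np.uint8)
    k=max(cv2.findContours(m,0,1)[0],key=cv2.contourArea)
    for z in(.018,.038):
        W=np.array([onz(c,p[0]+[x0,y0],z)[:2] for p in k],np.float32);print(lab,z,cv2.fitEllipse(W))
ct=r.read_camera("top");save(ct,"l_t.png",(290,210,400,310),6)
fit(ct,(305,220,385,300),"pad top")
cs=r.read_camera("scene");save(cs,"l_s.png",(230,210,350,300),6)
d=r.tip_of(cs,"tin");e=r.tip_of(ct,"tin");print(d,e)
for c in(ct,cs):
    for d in r.trace(c,"tin")[:1]:
        k=max(cv2.findContours(d["region"].astype(np.uint8),0,1)[0],key=cv2.contourArea)
        W=np.array([onz(c,p[0],.038)[:2] for p in k],np.float32);print(d["conf"],cv2.fitEllipse(W))
E
```

```text
time_s: 20.55
tool_pos: [0.4809, 0.3241, 0.295]
tool_rot: [-3.141, -0.061, -0.001]
contact_force: [0.5, 0.2, -2.9]
width: 0.0338
pad top 0.018 ((0.5722339749336243, 0.016882358118891716), (0.10781523585319519, 0.10812316089868546), 35.913997650146484)
pad top 0.038 ((0.5720544457435608, 0.017382508143782616), (0.10623084008693695, 0.10653424263000488), 35.915016174316406)
[] [{'xy': [342.5, 255.4], 'conf': 0.62}]
0.93 ((0.5710546970367432, 0.01627018302679062), (0.11859221756458282, 0.12012658268213272), 104.74016571044922)
0.88 ((0.5853617191314697, 0.012463364750146866), (0.1218133419752121, 0.14939528703689575), 63.41343307495117)
```

View pics/l_t.png

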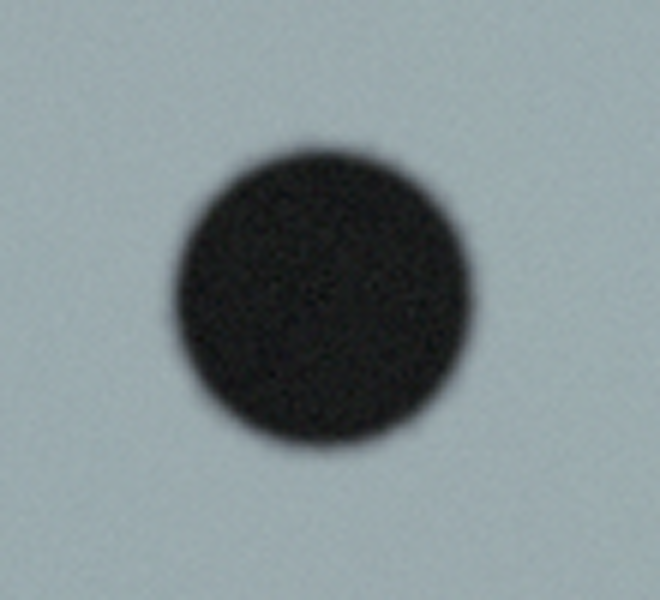

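View pics/l_s.png

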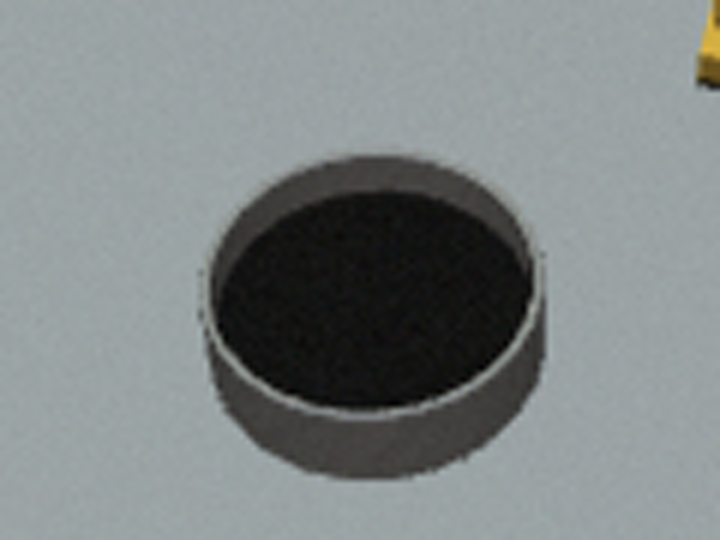

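The pad centre is at (0.572, 0.017), so I need to move (+0.092, −0.307).

```bash
python3 -m inch '[{"grip":0,"tx":0.005,"ty":-0.017,"tz":0,"turn":0},{"grip":0,"tx":0.01,"ty":-0.033,"tz":0,"turn":0},{"grip":0,"tx":0.012,"ty":-0.04,"tz":0,"turn":0},{"grip":0,"tx":0.012,"ty":-0.04,"tz":0,"turn":0},{"grip":0,"tx":0.012,"ty":-0.04,"tz":0,"turn":0},{"grip":0,"tx":0.012,"ty":-0.04,"tz":0,"turn":0},{"grip":0,"tx":0.012,"ty":-0.04,"tz":0,"turn":0},{"grip":0,"tx":0.01,"ty":-0.033,"tz":0,"turn":0},{"grip":0,"tx":0.005,"ty":-0.017,"tz":0,"turn":0},{"grip":0,"tx":0.002,"ty":-0.007,"tz":0,"turn":0}]'
python3 -m inch '[{"grip":0,"tx":0,"ty":0,"tz":-0.01,"turn":0},{"grip":0,"tx":0,"ty":0,"tz":-0.02,"turn":0},{"grip":0,"tx":0,"ty":0,"tz":-0.03,"turn":0},{"grip":0,"tx":0,"ty":0,"tz":-0.03,"turn":0},{"grip":0,"tx":0,"ty":0,"tz":-0.02,"turn":0},{"grip":0,"tx":0,"ty":0,"tz":-0.01,"turn":0},{"grip":0,"tx":0,"ty":0,"tz":-0.005,"turn":0},{"grip":0,"tx":0,"ty":0,"tz":0,"turn":0},{"grip":0,"tx":0,"ty":0,"tz":0,"turn":0}]'
python3 - <<'E'
from h import *
c=r.read_camera("scene");save(c,"m_s.png",(210,130,370,290),4);print(r.read_state()["tool_pos"],r.read_state()["contact_force"])
c=r.read_camera("wrist");save(c,"m_w.png")
E
```

```text
time_s: 21.85
tool_pos: [0.5728, 0.0148, 0.2939]
tool_rot: [-3.141, -0.056, 0.002]
contact_force: [0.4, -0.3, -3.7]
width: 0.0342
time_s: 22.75
tool_pos: [0.5733, 0.0176, 0.1707]
tool_rot: [-3.141, -0.062, -0.003]
contact_force: [0.2, 0.4, -3.3]
width: 0.0337
[0.57340591 0.01733037 0.17086816] [ 0.20551689  0.21607557 -2.72543655]
```

View pics/m_s.png

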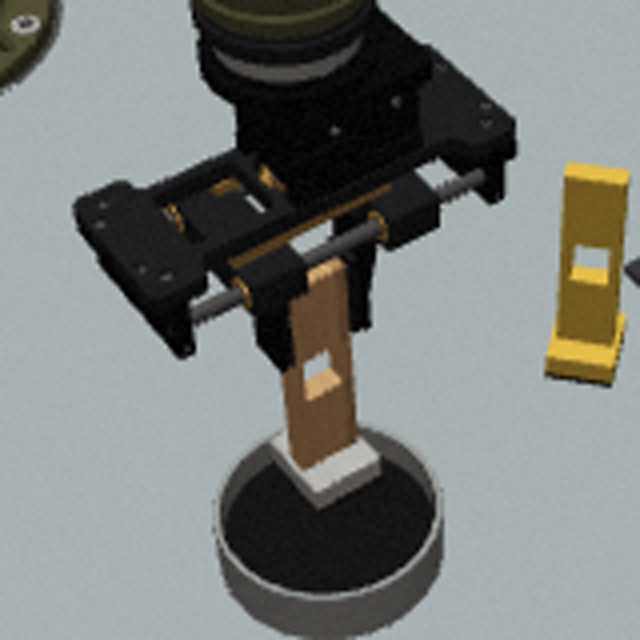

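View pics/m_w.png

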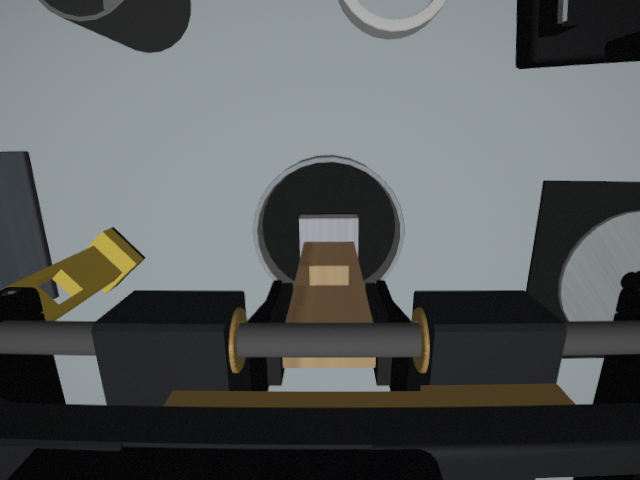

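The stamp is vertical, in the same in-hand view as when it hung, and over the middle of the pad. I'll lower the last 50 mm gently.

```bash
python3 -m inch '[{"grip":0,"tx":0,"ty":0,"tz":-0.01,"turn":0},{"grip":0,"tx":0,"ty":0,"tz":-0.015,"turn":0},{"grip":0,"tx":0,"ty":0,"tz":-0.01,"turn":0},{"grip":0,"tx":0,"ty":0,"tz":-0.006,"turn":0},{"grip":0,"tx":0,"ty":0,"tz":-0.004,"turn":0},{"grip":0,"tx":0,"ty":0,"tz":-0.003,"turn":0},{"grip":0,"tx":0,"ty":0,"tz":0,"turn":0},{"grip":0,"tx":0,"ty":0,"tz":0,"turn":0}]'
python3 -m inch '[{"grip":0,"tx":0,"ty":0,"tz":-0.001,"turn":0},{"grip":0,"tx":0,"ty":0,"tz":0,"turn":0}]'
python3 -m inch '[{"grip":0,"tx":0,"ty":0,"tz":-0.001,"turn":0},{"grip":0,"tx":0,"ty":0,"tz":0,"turn":0}]'
```

```text
time_s: 23.65
tool_pos: [0.5729, 0.017, 0.1219]
tool_rot: [3.141, 0.061, 0.001]
contact_force: [0.7, -0.4, -2.9]
width: 0.0339
time_s: 23.85
tool_pos: [0.5727, 0.0169, 0.1208]
tool_rot: [3.141, 0.061, 0.001]
contact_force: [-0.4, -0.8, -3.3]
width: 0.0338
time_s: 24.05
tool_pos: [0.5729, 0.0169, 0.1202]
tool_rot: [3.141, 0.061, 0.001]
contact_force: [-0.4, 0.5, 0.2]
width: 0.0339
```

```bash
python3 -m inch '[{"grip":0,"tx":0,"ty":0,"tz":-0.0005,"turn":0},{"grip":0,"tx":0,"ty":0,"tz":0,"turn":0},{"grip":0,"tx":0,"ty":0,"tz":0,"turn":0}]'
```

```text
time_s: 24.35
tool_pos: [0.573, 0.017, 0.1202]
tool_rot: [3.141, 0.061, 0.001]
contact_force: [-2.4, 0.2, 5.5]
width: 0.0337
```

The stamp is seated (+5.5 N), so I'll release gradually.

```bash
python3 -m inch '[{"grip":0.4,"tx":0,"ty":0,"tz":0,"turn":0},{"grip":0.45,"tx":0,"ty":0,"tz":0,"turn":0},{"grip":0.55,"tx":0,"ty":0,"tz":0,"turn":0},{"grip":0.7,"tx":0,"ty":0,"tz":0,"turn":0},{"grip":0.85,"tx":0,"ty":0,"tz":0,"turn":0},{"grip":1,"tx":0,"ty":0,"tz":0,"turn":0},{"grip":1,"tx":0,"ty":0,"tz":0,"turn":0},{"grip":1,"tx":0,"ty":0,"tz":0,"turn":0},{"grip":1,"tx":0,"ty":0,"tz":0,"turn":0}]' 10
python3 -m inch '[{"grip":1,"tx":0,"ty":0,"tz":0.01,"turn":0},{"grip":1,"tx":0,"ty":0,"tz":0.02,"turn":0},{"grip":1,"tx":0,"ty":0,"tz":0.03,"turn":0},{"grip":1,"tx":0,"ty":0,"tz":0.04,"turn":0},{"grip":1,"tx":0,"ty":0,"tz":0.04,"turn":0},{"grip":1,"tx":0,"ty":0,"tz":0.03,"turn":0},{"grip":1,"tx":0,"ty":0,"tz":0.02,"turn":0},{"grip":1,"tx":0,"ty":0,"tz":0,"turn":0},{"grip":1,"tx":0,"ty":0,"tz":0,"turn":0}]'
python3 - <<'E'
from h import *
c=r.read_camera("scene");save(c,"n_s.png")
c=r.read_camera("wrist");save(c,"n_w.png")
c=r.read_camera("top");save(c,"n_t.png")
E
```

```text
time_s: 25.25
tool_pos: [0.5726, 0.0169, 0.1191]
tool_rot: [3.141, 0.061, 0.0]
contact_force: [0.2, -0.6, 0.6]
width: 0.0841
time_s: 26.15
tool_pos: [0.5726, 0.017, 0.3093]
tool_rot: [3.141, 0.061, 0.001]
contact_force: [-0.0, -0.2, -0.8]
width: 0.0868
```

View pics/n_s.png

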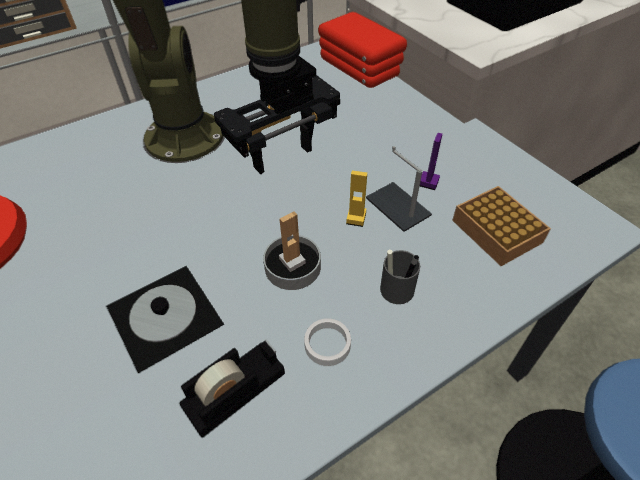

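View pics/n_w.png

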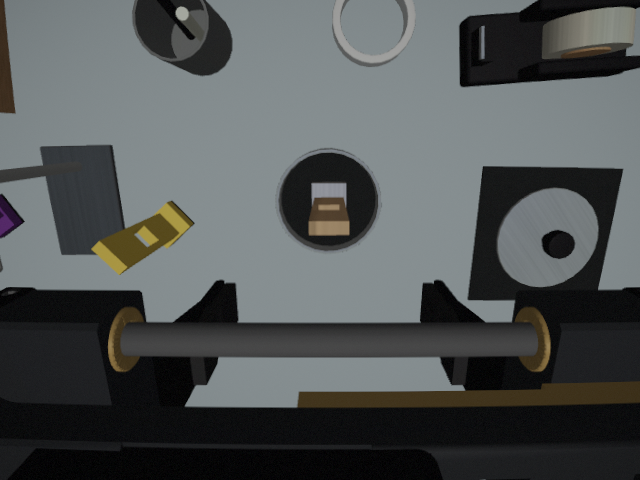

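View pics/n_t.png

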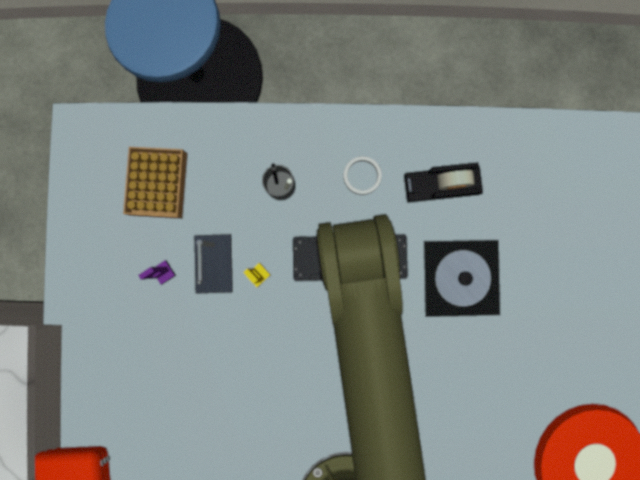

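The stamp stands in the middle of the pad (scene 290,240), the lid is on the mat (162,308), and the bystanders look unmoved. I'll do one numeric check and then hand in.

```bash
python3 - <<'E'
from h import *
cs=r.read_camera("scene");cw=r.read_camera("wrist")
for n,tgt in(("stamp_tab",(.573,.017,.139)),("stamp",(.573,.017,.018)),("lid",(.5345,-.2645,.004)),("tin",(.573,.017,0)),("roll",(.771,-.03,0)),("dispenser",(.754,-.211,0))):
    for c,l in((cs,"s"),(cw,"w")):
        p=proj(c,[tgt])[0];print(n,l,"pred",p.round(1),[(round(d["conf"],2),d["xy"]) for d in r.tip_of(c,n) if np.hypot(*(d["xy"]-p))<15])
s=r.read_state();print(s["time_s"],s["contact_force"])
print(r.sign_off())
E
```

```text
stamp_tab s pred [288.  224.5] [(0.84, [290.0, 226.8])]
stamp_tab w pred [329.  220.5] [(0.69, [328.9, 221.3])]
stamp s pred [291.3 261.7] [(0.73, [293.7, 261.4])]
stamp w pred [329.  198.8] [(0.85, [331.5, 194.3])]
lid s pred [163.3 314.3] [(0.7, [162.4, 314.2])]
lid w pred [543.8 235.2] [(0.96, [541.0, 234.0])]
tin s pred [291.8 266.6] [(0.83, [292.6, 265.5])]
tin w pred [329.  196.4] []
roll s pred [323.5 345.5] [(0.77, [325.7, 346.2])]
roll w pred [377.2  24.6] []
dispenser s pred [235.7 388.2] [(0.7, [238.3, 390.7])]
dispenser w pred [531.5  49.7] [(0.94, [536.4, 50.1])]
27.0 [-0.15112714  0.02230797  0.9347623 ]
the job is handed in; nothing more can be done
None
```

The job is done and handed in at 27 s. The lid lies knob up, wholly on the mat. The wooden stamp stands upright on the pad near the middle of the tin. I lifted the stamp up and off its hook, lowered both until I felt light contact (about 6 N), and only then released them.

Last checks:
- **Stamp, lid and tin:** they showed up within about 5 pixels of where I expected them in the scene and wrist cameras. The wrist camera check did not detect the tin, but the scene camera did.
- **Other things on the bench:** the roll and dispenser matched their starting positions in the scene camera. The wrist check did not detect the roll, though it is visible in that picture. The pot and the yellow and purple look-alikes I checked only by eye, and they looked unmoved.
- **Robot:** the gripper was open, about 19 cm above where it let go of the stamp, and touching nothing.

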